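# Fire one test blow on a bench spring impact tester

## Robot

A 6-joint arm with a two-finger parallel gripper is mounted at the origin on the work surface. World frame = base frame: x ahead of the robot, y to its left, z up, the work surface at z = 0. Lengths are in m, angles in rad, forces in N, time in s.
With the tool pointing down it reaches from about 0.35 to 0.975 m from the base axis. Payload 4.9 kg.
Tool frame: the origin (TCP) lies between the finger pads; the fingertips stand 14 mm ahead of it and the grasp point (between the pads) lies 5 mm behind it (manip.finger_overhang is the distance from the TCP to the fingertips, in m); z points along the fingers, y is the line along which they close (so a half turn about z gives the same grasp; the last joint's range is limited). The gripper opens to 85 mm and grips with 20 to 120 N. Pads are 22 mm wide; open, the fingers measure 114 mm over their backs; the gripper's body (76 mm by 85 mm) begins 54 mm behind the grasp point. The pads swing forward as they close: fully open they stand 13 mm farther back than shut.
Start: joints at [1.158, 0.053, 1.613, -0, 1.476, -0.119], TCP at [0.181, 0.598, 0.245] pointing down, gripper open.
Joint ranges: [-3.01, 3.01], [-1.01, 2.22], [0.06, 2.58], [-1.02, 4.17], [0.09, 2.62], [-3.14, 3.14]. Speed limits (rad/s): [2.57, 2.57, 3.14, 3.14, 3.14, 3.14].

## Interface

Orientations are given as a unit quaternion [w, x, y, z].
In Python, from plant import manip, grab_frame gives the robot as it stands.
- The arm moves only by the tool servo_tool, never from a script. Its argument "deltas" is a list that holds one entry, the list of rows, each a list of 5 numbers: the opening in per cent of the stroke, from 0 (shut) to 100 (fully open), then the shift along the world's x, y, z in m, then the turn about the world's z in degrees. A call has exactly 8 rows; each row shifts and turns the commanded pose from where the row before left it; what a row does not reach is not made up. A row lasts 1/10 s, in which the tool goes at most 50 mm and 8.59 degrees, less where a joint would pass 70% of its speed; a pose out of reach is approached as far as the arm can. A call is refused whole if a number of a shift passes 0.05 or a number of a turn 8.59, either way. A call with a gripper value outside its range is refused whole. The fingers move at their own pace and stop on an object; the grip force is fixed at half the most. Time passes only in rows, so rows that do not move let the fingers close, or fill a call up. It gives the time, the measured TCP pose, the force, the opening and the grip force at its end, in the units of the state.
- manip.state(): the state, without advancing time (a new reading comes with each control period).
- grab_frame(name): name is "scene" or "top"; returns a dict with "pixels" (400x640x3 uint8, red, green, blue), "z_map" (400x640 float32, m along the optical axis (not along the pixel's ray), 0 where there is no reading), "fx", "fy", "cx", "cy" (pixels), "rvec" (rotation vector, rad) and "tvec" (3), from world to camera coordinates, as OpenCV has them. Camera axes: x right, y down, z forward; pixel columns grow to the right and rows downward; lengths in m; the calibration is good to about 2 mm. A picture is of the moment at which its call begins.
- manip.job_done(): hands the job in; it is judged then, once.
The state is a dict: "time": time; "joint_pos": joint angles; "joint_vel": joint speeds; "joint_efforts": joint torques, N m; "tool_pos": TCP position; "tool_rot": TCP orientation; "contact_force": force on the tool from outside, world axes, zero at the start; "ft_torque": the same for the moment, N m; "gripper_width": opening from 0.0 (shut) to 1.0 (fully open); "grasp_force": force on a finger pad.
Only numpy, scipy, OpenCV 4.12 (cv2) and the standard library are available. Lean on these libraries where they do the work, as an engineer would, in place of code of your own. Each camera call takes 0.05 s, during which the arm holds its last target. There are 200 camera calls.

## Task

Fire one test blow on the bench impact tester: draw the orange cocking handle back by feel until the sear catches, stopping as soon as the rubber end buffer is felt (press it with no more than 9 N beyond the spring's own pull), and let go so that the sear alone holds the striker for a moment. Then press the yellow trip button, so that this single blow throws the red pointer up its scale. Do not touch the pointer or cock again, let go of everything, and leave the other things on the bench where they are.

Things in the scene. Friction and masses are not known exactly. Their poses are not given: they have to be found in the camera images.
- tester: bench impact tester, fixed: aluminium base 330 x 110 x 12 mm, origin under its centre, z up. Grey housing, 70 mm wide, from x -45 to +100 mm, top 75 mm above the bench. Its x axis runs from the orange cocking handle (x = -90 mm at rest) to the steel anvil with the black test coupon (x = +131 mm, 82 mm tall). The handle is drawn along -x
- striker (a joint): draw of the striker (m): 0 at rest, grows as the handle is pulled along the tester's -x. Spring 0.25 N per mm. A hidden sear catches it at 24 to 50 mm, different every time, shown by no pose or picture: over the 18 mm before, its ramp adds up to 3 N, which drops away at the click; 2 mm beyond, a rubber buffer (2 N per mm on top of the spring) resists; pressing it with over 9 N harms it
- handle_grip (a point): grip point of the upright orange cocking handle, on its axis, 100 mm above the bench; round post 25 mm across, straight from 65 to 117 mm up, top at 123 mm, 32 mm clear of the housing's rear at rest. Let go when caught, it runs forward a few mm onto the sear; let go uncaught, it flies home and throws the pointer (a spoilt test)
- trip_top (a point): centre of the top of the yellow round trip button, 27 mm across, on the housing's top at the tester's x = +22 mm, 97 mm above the bench when up. Pressed straight down it trips the sear after about 4 to 8 mm and bottoms hard at 11 mm; this takes 2 to 5 N. It springs back up
- pointer (a joint): how far the red drag pointer stands from zero (m), along the tester's +x. 0 at the start; only a blow of the striker throws it forward (typically 15 to 78 mm) and it stays where it stops. Not to be touched by the robot
- pointer_flag (a point): top of the red drag pointer's flag, 10 x 12 mm and 34 mm tall, which sticks out of the housing's -y side (50 mm from the middle), its top 79 mm above the bench
- vial_a: loose capped glass sample vial, 25 mm across, 65 mm tall, stands beside the tester; origin under its foot. Bystander: leave it standing
- vial_b: second loose capped glass vial, same size, on the tester's other side. Bystander
- photometer: loose black handheld photometer, 85 x 215 x 50 mm, with screen and blue keys; origin under its centre. Bystander
- light_cap: loose black block-shaped light cover, 50 x 60 x 62 mm; origin under its centre. Bystander
- beaker: loose open glass beaker, 72 mm across, 85 mm tall; origin under its foot. Bystander
- wash_bottle: loose white bottle, 64 mm across, 170 mm tall, red cap; origin under its foot. Bystander
- spare_coupons: loose banded stack of black plastic coupons, 60 x 55 x 15 mm; origin under its centre. Bystander

How it is judged:
On the way, in this order (a step that is already met when the one before it is completed fails the run):
1. the striker is held drawn by the sear alone, nothing touching it, the pointer still at zero (value of joint striker above 0.02 m and velocity of joint striker between -0.01 and 0.01 m/s and value of joint pointer below 0.005 m and contact force between each of the fingers, the arm and striker below 0.1 N), for 0.3 s.
2. the sear has been tripped: the striker is home and its blow has thrown the pointer (value of joint striker below 0.006 m and value of joint pointer above 0.012 m and contact force between each of the fingers, the arm and striker below 0.1 N), for 0.2 s.
At the end, for the whole second after the job is handed in: the striker is back home (within 6 mm of rest), and the red pointer has been thrown more than 12 mm up its scale by the blow and stands still (value of joint striker between -0.006 and 0.006 m and value of joint pointer above 0.012 m and velocity of joint pointer between -0.01 and 0.01 m/s); the robot touches nothing.
It fails at once if the striker is hauled against its rubber end buffer with more than 9 N (contact force between striker and buffer_c0 above 9 N).
It fails at once if the robot touches the red pointer (contact force between any of the fingers, the arm and pointer above 0.3 N).
It fails at once if the striker is drawn again after a blow (value of joint pointer above 0.012 m and value of joint striker above 0.02 m).
It fails at once if a bystander is moved more than 30 mm or tipped over (distance of any of vial_a, vial_b, photometer, light_cap, beaker, wash_bottle, spare_coupons from where it was at the start of the episode above 0.03 m or angle between any of vial_a, vial_b, photometer, light_cap, beaker, wash_bottle, spare_coupons's own z axis and vertical above 0.5 rad).
It also fails if it takes over 58 s, if anything falls off the work surface, if the arm or the gripper's body presses on something with over 40 N, if the wrist force passes 120 N, or if a joint passes its speed limit or range.

## Working session

There is one attempt and no reset: what is moved stays moved. The work goes in short steps, Python scripts to look and compute and a tool call to move; the robot and the scene stay as the last step left them, time stands still between calls to the robot, and variables do not carry over. Pictures are saved under pics/ and viewed, at most 10 in all, crops included, and the job is handed in when it is done.

Besides the shell and the picture viewer there is one more tool, called after "Emit:" as name(argument=value, ...), one argument or row to a line, values as JSON. servo_tool: Moves the arm, as the interface text tells. Its arguments: {"type":"object","properties":{"deltas":{"type":"array"}},"required":["deltas"]}

```bash
mkdir -p pics; ls
cat > h.py <<'E'
import numpy as np, cv2
from plant import manip, grab_frame
def cam(n):
    f=grab_frame(n); f['R']=cv2.Rodrigues(np.array(f['rvec'],float))[0]; f['t']=np.array(f['tvec'],float).ravel(); return f
def save(f,p): cv2.imwrite(p,np.ascontiguousarray(f['pixels'][:,:,::-1]))
def ray(f,u,v,z):
    d=f['R'].T@np.array([(u-f['cx'])/f['fx'],(v-f['cy'])/f['fy'],1]); c=-f['R'].T@f['t']
    return c+d*(z-c[2])/d[2]
def cloud(f):
    v,u=np.mgrid[:400,:640]; Z=f['z_map']
    P=np.stack([(u-f['cx'])/f['fx']*Z,(v-f['cy'])/f['fy']*Z,Z],-1)
    return (P-f['t'])@f['R']
E
python3 - <<'E'
from h import *
for n in('scene','top'):
    f=cam(n); save(f,f'pics/{n}0.png'); print(n,-f['R'].T@f['t'],f['fx'])
    P=cloud(f); hsv=cv2.cvtColor(np.ascontiguousarray(f['pixels']),cv2.COLOR_RGB2HSV)
    for c,(lo,hi) in dict(orange=((6,150,100),(19,255,255)),yellow=((22,130,100),(34,255,255)),red=((0,150,80),(5,255,255))).items():
        m=cv2.inRange(hsv,lo,hi); k,l,s,ce=cv2.connectedComponentsWithStats(m)
        for i in range(1,k):
            if s[i,4]>25:
                q=P[(l==i)&(f['z_map']>0)]; print(c,s[i],ce[i].round(1),np.median(q,0).round(3),q.max(0).round(3),q.min(0).round(3))
E
```

```text
pics
scene [ 1.48811893 -0.3449288   0.80899104] 438.78768010740515
orange [110  30  17   5  63] [118.2  31.8] [-0.74  -0.469  0.194] [-0.712 -0.435  0.197] [-0.779 -0.504  0.19 ]
orange [ 5 40 23  6 89] [15.8 42.5] [-0.743 -0.886  0.194] [-0.703 -0.843  0.198] [-0.78  -0.924  0.19 ]
orange [289 180  10  25 203] [293.7 190.8] [ 0.575 -0.066  0.099] [0.581 0.    0.128] [ 0.399 -0.076  0.001]
orange [300 275  21  16 129] [309.5 283.2] [ 0.891 -0.138  0.09 ] [ 0.901 -0.109  0.103] [ 0.864 -0.153  0.076]
orange [236 291  24  37 526] [248.2 311.2] [ 0.897 -0.273  0.066] [ 0.903 -0.248  0.106] [ 0.867 -0.292  0.014]
orange [301 295  19  14  81] [309.5 303. ] [ 0.896 -0.14   0.03 ] [ 0.902 -0.114  0.052] [ 0.883 -0.153  0.013]
yellow [297 213  10   8  67] [301.4 216.5] [ 0.681 -0.08   0.098] [ 0.691 -0.065  0.103] [ 0.667 -0.093  0.082]
yellow [183 230   9  17  76] [186.4 236.8] [ 0.561 -0.364  0.018] [ 0.594 -0.349  0.021] [ 0.519 -0.376  0.001]
red [156 219  15  13 157] [162.7 225. ] [ 0.684 -0.405  0.171] [ 0.694 -0.391  0.175] [ 0.451 -0.42   0.001]
red [280 222   8  11  41] [282.6 227.3] [ 0.669 -0.128  0.065] [ 0.672 -0.116  0.084] [ 0.665 -0.134  0.051]
top [0.40994359 0.00672134 1.25848878] 422.8744019706042
orange [359 101  14  19 126] [364.4 112.3] [ 0.859 -0.123  0.083] [ 0.892 -0.109  0.108] [ 0.854 -0.145  0.032]
orange [405 101  17  20 132] [411.4 112.7] [ 0.861 -0.26   0.084] [ 0.895 -0.246  0.106] [ 0.855 -0.287  0.031]
orange [340 205   6   9  42] [342.5 209.3] [ 0.567 -0.061  0.123] [ 0.579 -0.054  0.129] [ 0.557 -0.067  0.114]
yellow [345 167   8   9  52] [348.7 170.9] [ 0.68  -0.079  0.097] [ 0.692 -0.068  0.102] [ 0.668 -0.088  0.092]
yellow [438 206  13  21 108] [443.5 216. ] [ 0.569 -0.367  0.015] [ 0.601 -0.35   0.02 ] [ 0.538 -0.392 -0.003]
red [469 162  12  11 102] [474.5 167.3] [ 0.681 -0.406  0.17 ] [ 0.74  -0.39   0.175] [ 0.667 -0.488 -0.004]
```

View pics/scene0.png

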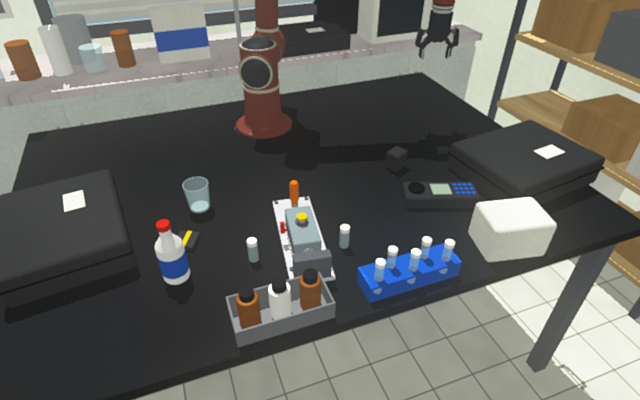

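View pics/top0.png

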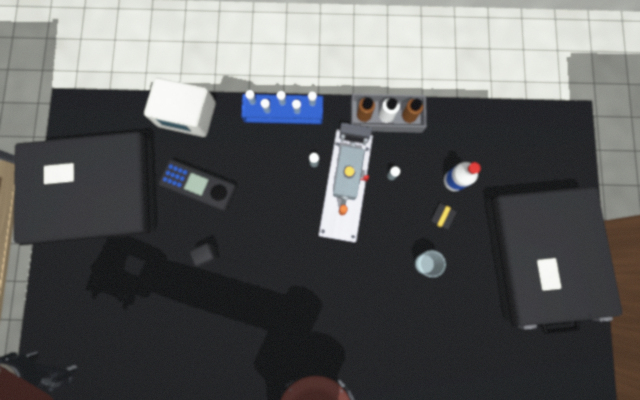

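The scene view shows the orange handle at (294,190), the yellow button at (301,216), the red flag at (282,227), and vials at (253,250) and (345,236). In the top view, the handle is at (342,209) and the button at (349,171). Next I'll measure the tester's axis and the tool yaw.

Run:
```python
from h import *
f=cam('top'); P=cloud(f); im=f['pixels'].astype(int)
s=np.zeros((400,640),np.uint8); s[120:250,300:385]=1
m=((P[...,2]>0.004)&(P[...,2]<0.02)&(im.min(-1)>130)&(s>0)).astype(np.uint8)
k,l,st,ce=cv2.connectedComponentsWithStats(m); i=1+st[1:,4].argmax()
vu=np.argwhere(l==i); W=np.array([ray(f,u,v,.012)[:2] for v,u in vu],np.float32)
r=cv2.minAreaRect(W*1000); print('base',r,len(W))
m=((P[...,2]>0.06)&(P[...,2]<0.09)&(s>0)); W=P[m][:,:2]; W=W[W[:,1]>-.125]
print('housing',cv2.minAreaRect((W*1000).astype(np.float32)),len(W))
print('handle',ray(f,342.5,209.3,.121),'btn',ray(f,348.7,170.9,.096))
g=manip.state(); 
from scipy.spatial.transform import Rotation as R
w=g['tool_rot']; print(g['time'],g['tool_pos'],R.from_quat([w[1],w[2],w[3],w[0]]).as_matrix().round(3),g['contact_force'])
```

```text
base ((656.878173828125, -75.48660278320312), (111.59976196289062, 329.2567443847656), 81.57807159423828) 1942
housing ((690.1925048828125, -44.36634826660156), (159.54652404785156, 267.2538757324219), 89.56975555419922) 1555
handle [ 0.56698212 -0.06077939  0.121     ] btn [ 0.67993044 -0.07825179  0.096     ]
0.15 [0.1807967  0.59778459 0.24433525] [[-0.957  0.29  -0.001]
 [ 0.29   0.957 -0.001]
 [ 0.    -0.002 -1.   ]] [-0.51966595  0.00770469 -0.42588476]
```

Emit:
servo_tool(
  deltas=[
    [[100, 0.016, -0.0275, 0, 2], [100, 0.016, -0.0275, 0, 2], [100, 0.016, -0.0275, 0, 2], [100, 0.016, -0.0275, 0, 2.2], [100, 0.016, -0.0275, 0, 0], [100, 0.016, -0.0275, 0, 0], [100, 0.016, -0.0275, 0, 0], [100, 0.016, -0.0275, 0, 0]],
  ],
)

```text
time: 0.95
tool_pos: [0.3093, 0.3769, 0.2449]
tool_rot: [-0.0, 0.075, 0.997, -0.0]
contact_force: [-0.3, 0.3, 0.5]
gripper_width: 1.0
grasp_force: 0.0
```

Emit:
servo_tool(
  deltas=[
    [[100, 0.016, -0.0275, 0, 0], [100, 0.016, -0.0275, 0, 0], [100, 0.016, -0.0275, 0, 0], [100, 0.016, -0.0275, 0, 0], [100, 0.016, -0.0275, 0, 0], [100, 0.016, -0.0275, 0, 0], [100, 0.016, -0.0275, 0, 0], [100, 0.016, -0.0275, 0, 0]],
  ],
)

```text
time: 1.75
tool_pos: [0.4373, 0.1569, 0.2451]
tool_rot: [-0.0, 0.075, 0.997, -0.0]
contact_force: [0.6, -0.3, -0.5]
gripper_width: 1.005
grasp_force: 0.0
```

Emit:
servo_tool(
  deltas=[
    [[100, 0.016, -0.0275, 0, 0], [100, 0.016, -0.0275, 0, 0], [100, 0.016, -0.0275, 0, 0], [100, 0.016, -0.0275, 0, 0], [100, 0.016, -0.0275, 0, 0], [100, 0.016, -0.0275, 0, 0], [80, 0.016, -0.0275, 0, 0], [70, 0, 0, 0, 0]],
  ],
)

```text
time: 2.55
tool_pos: [0.5499, -0.037, 0.2447]
tool_rot: [-0.0, 0.077, 0.997, -0.0]
contact_force: [-0.4, 0.7, -0.7]
gripper_width: 0.702
grasp_force: 0.0
```

Emit:
servo_tool(
  deltas=[
    [[70, 0.009, -0.012, 0, 0], [70, 0.0086, -0.012, 0, 0], [70, 0, 0, -0.03, 0], [70, 0, 0, -0.03, 0], [70, 0, 0, -0.03, 0], [70, 0, 0, -0.03, 0], [70, 0, 0, -0.03, 0], [70, 0, 0, 0, 0]],
  ],
)

```text
time: 3.35
tool_pos: [0.5631, -0.0573, 0.0902]
tool_rot: [-0.005, 0.075, 0.997, 0.001]
contact_force: [0.2, -0.3, -1.4]
gripper_width: 0.698
grasp_force: 0.0
```

Run:
```python
from h import *
f=cam('scene'); im=np.ascontiguousarray(f['pixels'][130:270,220:400,::-1]); cv2.imwrite('pics/s1.png',cv2.resize(im,None,fx=4,fy=4,interpolation=cv2.INTER_CUBIC))
F=manip.state(); print(F['contact_force'],F['tool_pos'],F['time'])
```

```text
[-0.15608967 -0.28214589  0.49547362] [ 0.56497442 -0.05778776  0.09305204] 3.4
```

View pics/s1.png

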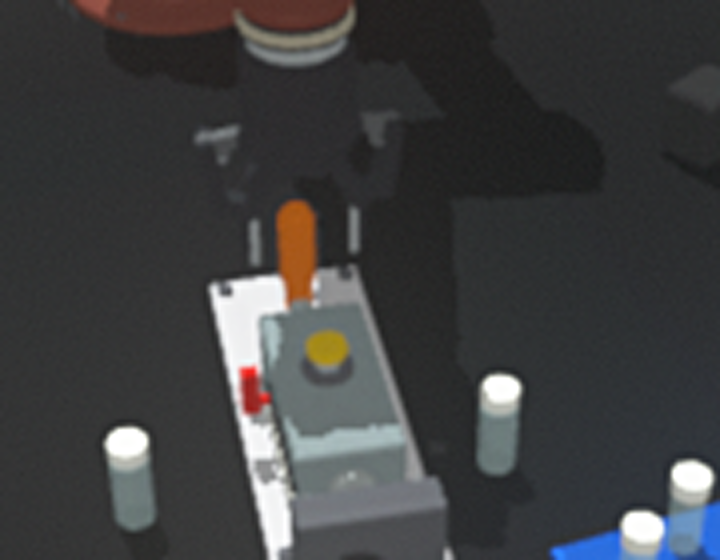

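The crop shows the handle (296,250) between the pads (255 and 352), about 4 mm off-centre towards -y. I'll shift to centre it and then close.

Emit:
servo_tool(
  deltas=[
    [[70, 0.002, -0.0035, 0.002, 0], [60, 0, 0, 0, 0], [50, 0, 0, 0, 0], [40, 0, 0, 0, 0], [34, 0, 0, 0, 0], [28, 0, 0, 0, 0], [22, 0, 0, 0, 0], [15, 0, 0, 0, 0]],
  ],
)

```text
time: 4.2
tool_pos: [0.5691, -0.0635, 0.0984]
tool_rot: [0.001, 0.075, 0.997, -0.002]
contact_force: [-1.7, -5.2, 1.8]
gripper_width: 0.273
grasp_force: 58.7
```

Emit:
servo_tool(
  deltas=[
    [[15, 0, 0, 0, 0], [15, 0, 0, 0, 0], [15, 0, 0, 0, 0], [15, 0, 0, 0, 0], [15, 0, 0, 0, 0], [15, 0, 0, 0, 0], [15, 0, 0, 0, 0], [15, 0, 0, 0, 0]],
  ],
)

```text
time: 5.0
tool_pos: [0.5691, -0.0635, 0.0984]
tool_rot: [0.001, 0.075, 0.997, -0.002]
contact_force: [-0.3, -5.6, 2.4]
gripper_width: 0.277
grasp_force: 58.7
```

Emit:
servo_tool(
  deltas=[
    [[15, 0, -0.0008, 0, 0], [15, 0, -0.0008, 0, 0], [15, -0.003, 0.00045, 0, 0], [15, -0.003, 0.00045, 0, 0], [15, -0.003, 0.00045, 0, 0], [15, 0, 0, 0, 0], [15, 0, 0, 0, 0], [15, 0, 0, 0, 0]],
  ],
)

```text
time: 5.8
tool_pos: [0.5605, -0.0623, 0.0984]
tool_rot: [0.001, 0.075, 0.997, -0.0]
contact_force: [2.3, -2.7, 5.2]
gripper_width: 0.268
grasp_force: 59.1
```

Emit:
servo_tool(
  deltas=[
    [[15, -0.002, 0.0003, 0, 0], [15, -0.002, 0.0003, 0, 0], [15, -0.002, 0.0003, 0, 0], [15, -0.002, 0.0003, 0, 0], [15, -0.002, 0.0003, 0, 0], [15, 0, 0, 0, 0], [15, 0, 0, 0, 0], [15, 0, 0, 0, 0]],
  ],
)

```text
time: 6.6
tool_pos: [0.5507, -0.0609, 0.0984]
tool_rot: [0.002, 0.075, 0.997, -0.0]
contact_force: [5.0, -3.7, 6.0]
gripper_width: 0.273
grasp_force: 59.1
```

Emit:
servo_tool(
  deltas=[
    [[15, 0, 0, 0.001, 0], [15, -0.001, 5e-05, 0.001, 0], [15, -0.001, 5e-05, 0, 0], [15, -0.001, 5e-05, 0, 0], [15, 0, 0, 0, 0], [15, 0, 0, 0, 0], [15, 0, 0, 0, 0], [15, 0, 0, 0, 0]],
  ],
)

```text
time: 7.4
tool_pos: [0.5466, -0.0603, 0.0984]
tool_rot: [0.0, 0.075, 0.997, 0.0]
contact_force: [4.7, -2.4, -1.1]
gripper_width: 0.274
grasp_force: 59.1
```

Emit:
servo_tool(
  deltas=[
    [[15, 0, 0, 0, 0], [15, -0.001, 0.00015, 0, 0], [15, -0.001, 0.00015, 0, 0], [15, 0, 0, 0, 0], [15, 0, 0, 0, 0], [15, 0, 0, 0, 0], [15, 0, 0, 0, 0], [15, 0, 0, 0, 0]],
  ],
)

```text
time: 8.2
tool_pos: [0.5447, -0.06, 0.0984]
tool_rot: [0.001, 0.075, 0.997, 0.0]
contact_force: [5.0, -2.5, -1.4]
gripper_width: 0.279
grasp_force: 59.0
```

Emit:
servo_tool(
  deltas=[
    [[15, -0.001, 0.00015, 0, 0], [15, -0.001, 0.00015, 0, 0], [15, 0, 0, 0, 0], [15, 0, 0, 0, 0], [15, 0, 0, 0, 0], [15, 0, 0, 0, 0], [15, 0, 0, 0, 0], [15, 0, 0, 0, 0]],
  ],
)

```text
time: 9.0
tool_pos: [0.5428, -0.0597, 0.0984]
tool_rot: [0.001, 0.075, 0.997, -0.0]
contact_force: [6.9, -2.3, -1.3]
gripper_width: 0.273
grasp_force: 59.0
```

Emit:
servo_tool(
  deltas=[
    [[15, -0.001, 0.00015, 0, 0], [15, -0.001, 0.00015, 0, 0], [15, 0, 0, 0, 0], [15, 0, 0, 0, 0], [15, 0, 0, 0, 0], [15, 0, 0, 0, 0], [15, 0, 0, 0, 0], [15, 0, 0, 0, 0]],
  ],
)

```text
time: 9.8
tool_pos: [0.5411, -0.0595, 0.0984]
tool_rot: [0.001, 0.075, 0.997, -0.0]
contact_force: [7.5, -2.3, -2.9]
gripper_width: 0.277
grasp_force: 58.9
```

Emit:
servo_tool(
  deltas=[
    [[15, -0.001, 0.00015, 0, 0], [15, -0.001, 0.00015, 0, 0], [15, 0, 0, 0, 0], [15, 0, 0, 0, 0], [15, 0, 0, 0, 0], [15, 0, 0, 0, 0], [15, 0, 0, 0, 0], [15, 0, 0, 0, 0]],
  ],
)

```text
time: 10.6
tool_pos: [0.5392, -0.0592, 0.0984]
tool_rot: [0.001, 0.075, 0.997, -0.0]
contact_force: [7.0, -2.1, -2.7]
gripper_width: 0.273
grasp_force: 58.9
```

Emit:
servo_tool(
  deltas=[
    [[15, -0.001, 0.00015, 0, 0], [15, -0.001, 0.00015, 0, 0], [15, 0, 0, 0, 0], [15, 0, 0, 0, 0], [15, 0, 0, 0, 0], [15, 0, 0, 0, 0], [15, 0, 0, 0, 0], [15, 0, 0, 0, 0]],
  ],
)

```text
time: 11.4
tool_pos: [0.5374, -0.0589, 0.0984]
tool_rot: [0.002, 0.075, 0.997, -0.0]
contact_force: [9.3, -2.4, -4.3]
gripper_width: 0.272
grasp_force: 58.9
```

Emit:
servo_tool(
  deltas=[
    [[15, -0.001, 0.00015, -0.0005, 0], [15, -0.001, 0.00015, -0.0005, 0], [15, 0, 0, 0, 0], [15, 0, 0, 0, 0], [15, 0, 0, 0, 0], [15, 0, 0, 0, 0], [15, 0, 0, 0, 0], [15, 0, 0, 0, 0]],
  ],
)

```text
time: 12.2
tool_pos: [0.5363, -0.0588, 0.0984]
tool_rot: [0.003, 0.075, 0.997, -0.0]
contact_force: [9.7, -2.9, -1.5]
gripper_width: 0.273
grasp_force: 59.2
```

Emit:
servo_tool(
  deltas=[
    [[15, -0.001, 0.00015, 0, 0], [15, -0.001, 0.00015, 0, 0], [15, 0, 0, 0, 0], [15, 0, 0, 0, 0], [15, 0, 0, 0, 0], [15, 0, 0, 0, 0], [15, 0, 0, 0, 0], [15, 0, 0, 0, 0]],
  ],
)

```text
time: 13.0
tool_pos: [0.5343, -0.0585, 0.0984]
tool_rot: [0.003, 0.075, 0.997, -0.0]
contact_force: [9.9, -1.6, -1.9]
gripper_width: 0.275
grasp_force: 59.1
```

Emit:
servo_tool(
  deltas=[
    [[15, -0.001, 0.00015, 0, 0], [15, -0.001, 0.00015, 0, 0], [15, 0, 0, 0, 0], [15, 0, 0, 0, 0], [15, 0, 0, 0, 0], [15, 0, 0, 0, 0], [15, 0, 0, 0, 0], [15, 0, 0, 0, 0]],
  ],
)

```text
time: 13.8
tool_pos: [0.5324, -0.0582, 0.0984]
tool_rot: [0.003, 0.075, 0.997, -0.0]
contact_force: [9.7, -3.0, -2.1]
gripper_width: 0.274
grasp_force: 59.1
```

Emit:
servo_tool(
  deltas=[
    [[15, -0.001, 0.00015, 0, 0], [15, -0.001, 0.00015, 0, 0], [15, 0, 0, 0, 0], [15, 0, 0, 0, 0], [15, 0, 0, 0, 0], [15, 0, 0, 0, 0], [15, 0, 0, 0, 0], [15, 0, 0, 0, 0]],
  ],
)

```text
time: 14.6
tool_pos: [0.5303, -0.0579, 0.0984]
tool_rot: [0.003, 0.075, 0.997, -0.0]
contact_force: [9.5, -2.3, -1.4]
gripper_width: 0.276
grasp_force: 59.1
```

Emit:
servo_tool(
  deltas=[
    [[15, -0.001, 0.00015, 0, 0], [15, -0.001, 0.00015, 0, 0], [15, 0, 0, 0, 0], [15, 0, 0, 0, 0], [15, 0, 0, 0, 0], [15, 0, 0, 0, 0], [15, 0, 0, 0, 0], [15, 0, 0, 0, 0]],
  ],
)

```text
time: 15.4
tool_pos: [0.5283, -0.0576, 0.0984]
tool_rot: [0.003, 0.075, 0.997, -0.0]
contact_force: [9.5, -2.6, -2.3]
gripper_width: 0.276
grasp_force: 59.1
```

Emit:
servo_tool(
  deltas=[
    [[15, -0.001, 0.00015, 0, 0], [15, -0.001, 0.00015, 0, 0], [15, 0, 0, 0, 0], [15, 0, 0, 0, 0], [15, 0, 0, 0, 0], [15, 0, 0, 0, 0], [15, 0, 0, 0, 0], [15, 0, 0, 0, 0]],
  ],
)

```text
time: 16.2
tool_pos: [0.5264, -0.0573, 0.0984]
tool_rot: [0.003, 0.075, 0.997, -0.0]
contact_force: [8.9, -3.8, -0.9]
gripper_width: 0.276
grasp_force: 59.1
```

Emit:
servo_tool(
  deltas=[
    [[15, -0.001, 0.00015, 0, 0], [15, -0.001, 0.00015, 0, 0], [15, 0, 0, 0, 0], [15, 0, 0, 0, 0], [15, 0, 0, 0, 0], [15, 0, 0, 0, 0], [15, 0, 0, 0, 0], [15, 0, 0, 0, 0]],
  ],
)

```text
time: 17.0
tool_pos: [0.5241, -0.057, 0.0984]
tool_rot: [0.002, 0.075, 0.997, -0.0]
contact_force: [8.2, -1.6, -1.5]
gripper_width: 0.277
grasp_force: 59.2
```

Emit:
servo_tool(
  deltas=[
    [[15, -0.001, 0.00015, 0, 0], [15, -0.0005, 0.0001, 0, 0], [15, 0, 0, 0, 0], [15, 0, 0, 0, 0], [15, 0, 0, 0, 0], [15, 0, 0, 0, 0], [15, 0, 0, 0, 0], [15, 0, 0, 0, 0]],
  ],
)

```text
time: 17.8
tool_pos: [0.5227, -0.0568, 0.0984]
tool_rot: [0.003, 0.075, 0.997, -0.0]
contact_force: [9.8, -3.0, -0.4]
gripper_width: 0.274
grasp_force: 59.2
```

Emit:
servo_tool(
  deltas=[
    [[15, -0.001, 0.00015, 0, 0], [15, 0, 0, 0, 0], [15, 0, 0, 0, 0], [15, 0, 0, 0, 0], [15, 0, 0, 0, 0], [15, 0, 0, 0, 0], [15, 0, 0, 0, 0], [15, 0, 0, 0, 0]],
  ],
)

```text
time: 18.6
tool_pos: [0.5221, -0.0567, 0.0984]
tool_rot: [0.003, 0.075, 0.997, -0.0]
contact_force: [10.8, -3.2, -3.0]
gripper_width: 0.272
grasp_force: 59.0
```

Run:
```python
from h import *
for i in range(4):
    grab_frame('top'); s=manip.state(); print(s['contact_force'],s['tool_pos'])
```

```text
[10.95737574 -3.1718329  -2.45303681] [ 0.52213541 -0.05667627  0.09842648]
[10.28696189 -3.65202009 -2.58856588] [ 0.52214707 -0.05668442  0.09844073]
[11.3326     -3.03947167 -1.7417409 ] [ 0.52213784 -0.05667089  0.09841542]
[11.51446175 -3.66834352 -2.44686584] [ 0.52214316 -0.05666248  0.09844246]
```

Emit:
servo_tool(
  deltas=[
    [[15, -0.001, 0.00015, 0, 0], [15, 0, 0, 0, 0], [15, 0, 0, 0, 0], [15, 0, 0, 0, 0], [15, 0, 0, 0, 0], [15, 0, 0, 0, 0], [15, 0, 0, 0, 0], [15, 0, 0, 0, 0]],
  ],
)

```text
time: 19.6
tool_pos: [0.5212, -0.0566, 0.0984]
tool_rot: [0.003, 0.075, 0.997, -0.0]
contact_force: [11.6, -3.2, -2.2]
gripper_width: 0.274
grasp_force: 59.0
```

Run:
```python
from h import *
for i in range(4):
    grab_frame('top'); s=manip.state(); print(s['contact_force'],s['tool_pos'])
```

```text
[11.79065416 -3.37407993 -2.56975111] [ 0.52117804 -0.05651078  0.09841734]
[10.74637144 -3.16639114 -2.30105412] [ 0.52117679 -0.0565292   0.09842503]
[11.71400322 -3.24921507 -2.39732619] [ 0.52119925 -0.05652873  0.09841908]
[10.98006766 -3.8147466  -2.58376025] [ 0.52119403 -0.05652654  0.09846307]
```

Emit:
servo_tool(
  deltas=[
    [[15, -0.001, 0.00015, 0, 0], [15, 0, 0, 0, 0], [15, 0, 0, 0, 0], [15, 0, 0, 0, 0], [15, 0, 0, 0, 0], [15, 0, 0, 0, 0], [15, 0, 0, 0, 0], [15, 0, 0, 0, 0]],
  ],
)

```text
time: 20.6
tool_pos: [0.5203, -0.0564, 0.0984]
tool_rot: [0.004, 0.075, 0.997, -0.0]
contact_force: [11.2, -2.9, -3.5]
gripper_width: 0.279
grasp_force: 58.9
```

```bash
cat > m.py <<'E'
from h import *
L=[]
for i in range(6):
    f=cam('top' if i else 'scene'); s=manip.state(); L.append(np.r_[s['contact_force'],s['tool_pos'],s['joint_efforts']])
    if i==0: g=f
print(np.mean(L,0).round(4),np.std(L,0)[:3].round(2),s['time'])
im=np.ascontiguousarray(g['pixels'][150:250,240:360,::-1]); cv2.imwrite('pics/m%.1f.png'%s['time'],cv2.resize(im,None,fx=5,fy=5,interpolation=cv2.INTER_CUBIC))
E
python3 m.py
```

```text
[ 1.17830e+01 -3.01060e+00 -3.42630e+00  5.20300e-01 -5.64000e-02
  9.84000e-02  9.54900e-01 -3.12009e+01 -2.84476e+01  1.27200e-01
  3.07800e+00  2.44000e-02] [0.35 0.3  0.4 ] 20.9
```

Emit:
servo_tool(
  deltas=[
    [[15, -0.001, 0.00015, 0, 0], [15, 0, 0, 0, 0], [15, 0, 0, 0, 0], [15, 0, 0, 0, 0], [15, 0, 0, 0, 0], [15, 0, 0, 0, 0], [15, 0, 0, 0, 0], [15, 0, 0, 0, 0]],
  ],
)

```text
time: 21.7
tool_pos: [0.5196, -0.0563, 0.0984]
tool_rot: [0.004, 0.075, 0.997, -0.0]
contact_force: [13.9, -3.2, -4.2]
gripper_width: 0.276
grasp_force: 58.9
```

```bash
python3 m.py; ls pics
```

```text
[ 1.32298e+01 -3.74820e+00 -4.44540e+00  5.19600e-01 -5.63000e-02
  9.84000e-02  9.56800e-01 -3.14778e+01 -2.82636e+01  8.29000e-02
  3.41570e+00  2.61000e-02] [0.36 0.25 0.39] 22.0
m20.9.png
m22.0.png
s1.png
scene0.png
top0.png
```

Emit:
servo_tool(
  deltas=[
    [[15, -0.001, 0.00015, -0.0005, 0], [15, 0, 0, 0, 0], [15, 0, 0, 0, 0], [15, 0, 0, 0, 0], [15, 0, 0, 0, 0], [15, 0, 0, 0, 0], [15, 0, 0, 0, 0], [15, 0, 0, 0, 0]],
  ],
)

```text
time: 22.8
tool_pos: [0.5192, -0.0563, 0.0985]
tool_rot: [0.005, 0.075, 0.997, -0.0]
contact_force: [14.1, -3.1, -3.8]
gripper_width: 0.272
grasp_force: 59.1
```

```bash
python3 m.py; ls pics
```

```text
[ 1.44082e+01 -3.15060e+00 -3.92620e+00  5.19200e-01 -5.62000e-02
  9.84000e-02  8.94200e-01 -3.09095e+01 -2.73929e+01  2.04000e-02
  3.60410e+00  2.56000e-02] [0.36 0.36 0.27] 23.1
m20.9.png
m22.0.png
m23.1.png
s1.png
scene0.png
top0.png
```

View pics/m22.0.png

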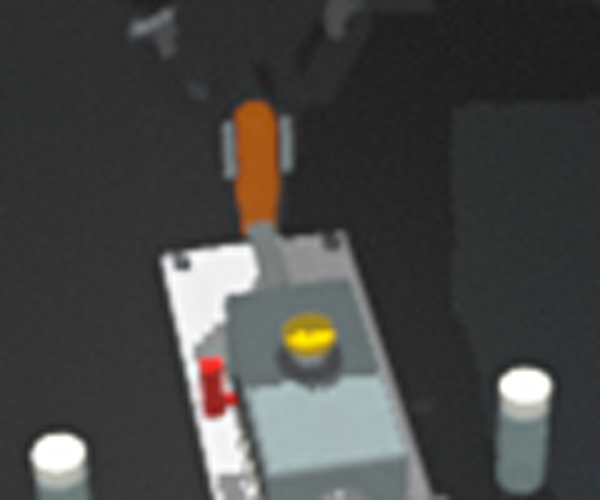

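The crop shows the handle (257,160) held between the pads and drawn well back, with the red pointer (212,385) still in place. The stiffness has risen to about 2–3 N/mm at 50 mm draw, so this is the buffer. Before letting go, I'll ease forward to check that the sear takes the load.

Emit:
servo_tool(
  deltas=[
    [[15, 0.001, -0.00015, 0, 0], [15, 0.001, -0.00015, 0, 0], [15, 0.001, -0.00015, 0, 0], [15, 0.001, -0.00015, 0, 0], [15, 0, 0, 0, 0], [15, 0, 0, 0, 0], [15, 0, 0, 0, 0], [15, 0, 0, 0, 0]],
  ],
)

```text
time: 23.9
tool_pos: [0.5225, -0.0567, 0.0984]
tool_rot: [0.004, 0.075, 0.997, -0.0]
contact_force: [11.1, -2.5, -1.7]
gripper_width: 0.272
grasp_force: 59.2
```

Emit:
servo_tool(
  deltas=[
    [[15, 0.001, -0.00015, 0, 0], [15, 0.001, -0.00015, 0, 0], [15, 0.001, -0.00015, 0, 0], [15, 0, 0, 0, 0], [15, 0, 0, 0, 0], [15, 0, 0, 0, 0], [15, 0, 0, 0, 0], [15, 0, 0, 0, 0]],
  ],
)

```text
time: 24.7
tool_pos: [0.5231, -0.0568, 0.0983]
tool_rot: [0.0, 0.075, 0.997, -0.0]
contact_force: [0.4, -2.1, 7.8]
gripper_width: 0.274
grasp_force: 60.1
```

The pull fell to 0.4 N and the handle stopped at x=0.523, so the sear is holding. Letting go.

Emit:
servo_tool(
  deltas=[
    [[40, 0, 0, 0, 0], [70, 0, 0, 0, 0], [70, 0, 0, 0, 0], [70, 0, 0, 0, 0], [70, 0, 0, 0, 0], [70, 0, 0, 0, 0], [70, 0, 0, 0, 0], [70, 0, 0, 0, 0]],
  ],
)

```text
time: 25.5
tool_pos: [0.5231, -0.0569, 0.0979]
tool_rot: [0.0, 0.075, 0.997, 0.0]
contact_force: [-0.4, 0.5, 0.7]
gripper_width: 0.704
grasp_force: 0.0
```

Emit:
servo_tool(
  deltas=[
    [[70, 0, 0, 0.015, 0], [70, 0, 0, 0.02, 0], [70, 0, 0, 0.025, 0], [70, 0, 0, 0.025, 0], [70, 0, 0, 0.025, 0], [40, 0, 0, 0, 0], [0, 0, 0, 0, 0], [0, 0, 0, 0, 0]],
  ],
)

```text
time: 26.3
tool_pos: [0.5224, -0.0567, 0.2067]
tool_rot: [-0.001, 0.075, 0.997, 0.0]
contact_force: [-0.1, -0.8, -0.4]
gripper_width: 0.193
grasp_force: 0.0
```

Run:
```python
from h import *
f=cam('scene'); im=np.ascontiguousarray(f['pixels'][150:250,240:360,::-1]); cv2.imwrite('pics/rel.png',cv2.resize(im,None,fx=5,fy=5,interpolation=cv2.INTER_CUBIC))
s=manip.state(); print(s['tool_pos'],s['gripper_width'])
```

```text
[ 0.5222652  -0.05663631  0.20635486] 0.10401611570948983
```

View pics/rel.png

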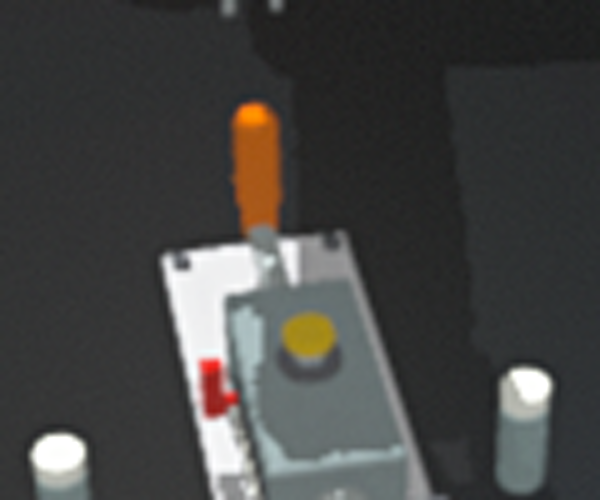

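The crop shows the handle (257,165) still drawn with the gripper clear, and the pointer (212,385) still at zero. On to the button.

Emit:
servo_tool(
  deltas=[
    [[0, 0.032, -0.0045, 0, 0], [0, 0.032, -0.0045, 0, 0], [0, 0.032, -0.0045, 0, 0], [0, 0.032, -0.0045, 0, 0], [0, 0.03, -0.0045, 0, 0], [0, 0, 0, -0.03, 0], [0, 0, 0, -0.03, 0], [0, 0, 0, -0.01, 0]],
  ],
)

```text
time: 27.15
tool_pos: [0.6781, -0.0787, 0.1316]
tool_rot: [-0.005, 0.075, 0.997, 0.001]
contact_force: [0.0, -0.3, -1.4]
gripper_width: -0.003
grasp_force: 0.0
```

Run:
```python
from h import *
f=cam('scene'); im=np.ascontiguousarray(f['pixels'][150:250,240:360,::-1]); cv2.imwrite('pics/btn.png',cv2.resize(im,None,fx=5,fy=5,interpolation=cv2.INTER_CUBIC))
s=manip.state(); print(s['tool_pos'],s['gripper_width'],s['contact_force'])
```

```text
[ 0.67790998 -0.0786427   0.13134419] -2.6920646069946917e-05 [ 0.31907936 -0.58796977 -1.91914698]
```

View pics/btn.png

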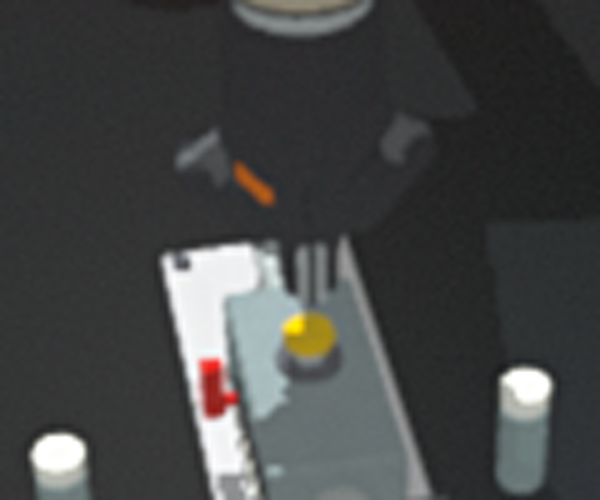

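The closed fingertips (312,300) are right above the button (309,335). Press.

Emit:
servo_tool(
  deltas=[
    [[0, 0.001, 0, -0.01, 0], [0, 0, 0, -0.01, 0], [0, 0, 0, -0.004, 0], [0, 0, 0, -0.003, 0], [0, 0, 0, -0.003, 0], [0, 0, 0, 0, 0], [0, 0, 0, 0, 0], [0, 0, 0, 0, 0]],
  ],
)

```text
time: 28.0
tool_pos: [0.6823, -0.0794, 0.1084]
tool_rot: [0.0, 0.075, 0.997, -0.0]
contact_force: [-1.0, 0.2, 2.5]
gripper_width: 0.003
grasp_force: 1.1
```

Run:
```python
from h import *
f=cam('scene'); im=np.ascontiguousarray(f['pixels'][150:250,240:360,::-1]); cv2.imwrite('pics/btn2.png',cv2.resize(im,None,fx=5,fy=5,interpolation=cv2.INTER_CUBIC))
hsv=cv2.cvtColor(np.ascontiguousarray(f['pixels']),cv2.COLOR_RGB2HSV)[205:250,270:300]
print(np.argwhere(cv2.inRange(hsv,(0,150,80),(5,255,255))).mean(0)+[205,270], manip.state()['contact_force'])
```

```text
[227.29268293 282.58536585] [-1.25057852  0.5861137   2.53409989]
```

View pics/btn2.png

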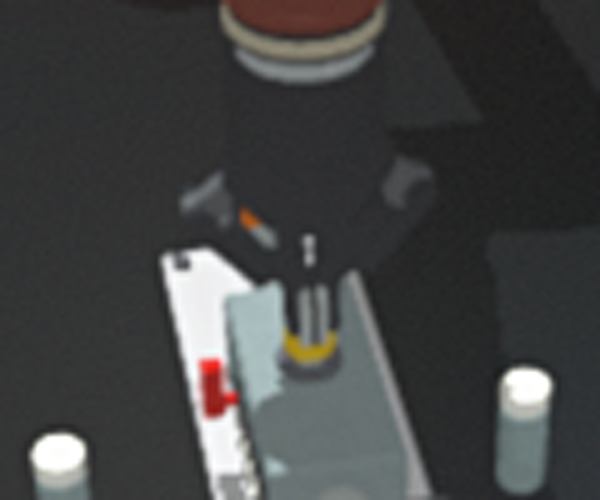

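The fingers are on the button (310,345), pressed about 3 mm and not yet tripped; the pointer hasn't moved. I'll press further.

Emit:
servo_tool(
  deltas=[
    [[0, 0, 0, -0.002, 0], [0, 0, 0, -0.002, 0], [0, 0, 0, -0.002, 0], [0, 0, 0, -0.001, 0], [0, 0, 0, 0, 0], [0, 0, 0, 0, 0], [0, 0, 0, 0, 0], [0, 0, 0, 0, 0]],
  ],
)

```text
time: 28.85
tool_pos: [0.6824, -0.0794, 0.1012]
tool_rot: [0.0, 0.075, 0.997, -0.0]
contact_force: [-0.1, 0.4, 4.7]
gripper_width: 0.001
grasp_force: 2.2
```

```bash
cat > r.py <<'E'
from h import *
f=cam('scene'); im=np.ascontiguousarray(f['pixels'][150:250,240:360,::-1]); cv2.imwrite('pics/after%.1f.png'%manip.state()['time'],cv2.resize(im,None,fx=5,fy=5,interpolation=cv2.INTER_CUBIC))
hsv=cv2.cvtColor(np.ascontiguousarray(f['pixels']),cv2.COLOR_RGB2HSV)[205:270,270:300]
print(np.argwhere(cv2.inRange(hsv,(0,150,80),(5,255,255))).mean(0)+[205,270], manip.state()['contact_force'],manip.state()['tool_pos'])
E
python3 r.py; ls pics|grep after
```

```text
[248.1627907 287.3255814] [0.84801412 0.38184755 4.33597293] [ 0.68238411 -0.0794493   0.10111663]
after28.9.png
```

The pointer jumped from row 227 to row 248, so the sear has tripped. Now I'll lift clear.

Emit:
servo_tool(
  deltas=[
    [[0, 0, 0, 0.01, 0], [0, 0, 0, 0.02, 0], [0, 0, 0, 0.03, 0], [0, 0, 0, 0.03, 0], [0, 0, 0, 0.03, 0], [0, 0, 0, 0, 0], [0, 0, 0, 0, 0], [0, 0, 0, 0, 0]],
  ],
)

```text
time: 29.7
tool_pos: [0.681, -0.0791, 0.2184]
tool_rot: [-0.002, 0.075, 0.997, 0.0]
contact_force: [-0.9, 0.4, -0.2]
gripper_width: -0.005
grasp_force: 0.0
```

```bash
python3 r.py; ls pics|grep after; cp $(ls -t pics/after*|head -1) pics/final.png
```

```text
[248.23913043 287.60869565] [ 0.17534813  0.28428927 -0.87167035] [ 0.68086954 -0.07906333  0.21810756]
after28.9.png
after29.8.png
```

View pics/final.png

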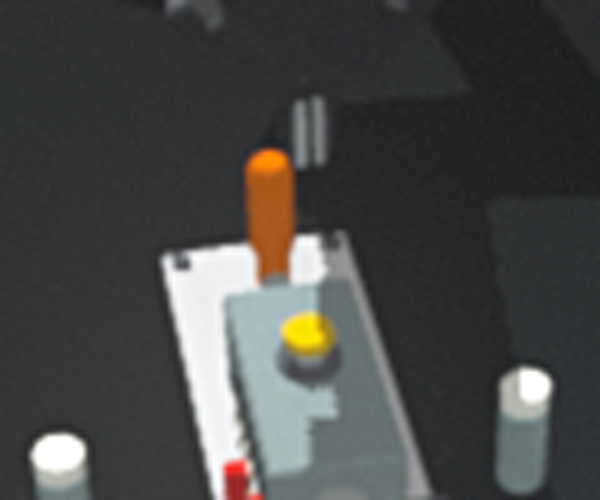

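The handle (270,210) is home, the pointer (237,480) has been thrown up its scale, the vials are standing and the gripper is clear.

```bash
python3 -c "
from plant import manip
print(manip.job_done())"
```

```text
the job is handed in; nothing more can be done
None
```

The test blow was fired and the job handed in at about 30 s (no verdict was shown): the sear held the striker alone, and the button press threw the pointer well up its scale; the handle is home and the gripper is clear.

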